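# Check label-roll cores on the spindle gauge pin

## Task

Sort the two brown cardboard label-roll cores by whether they fit over the steel gauge pin on the blue base: only one has a hole wide enough. Keep hold of the core that fits while you slide it down the pin, let go only when it is fully home on the blue base, and leave it there; put the core that is too tight in the orange reject tray. Either core may be done first.

Things in the scene. Friction and masses are not known exactly. Their poses are not given: they have to be found in the camera images.
- core_wide: Brown cardboard core (thick-walled tube) standing on end, the one that fits: 56 mm outside diameter, 36 mm hole right through, 50 mm tall, 40 to 85 g. Origin at the centre of its lower end, z up along its axis; it is round, so its yaw does not matter. It stands on the bench at the start.
- core_narrow: Brown cardboard core standing on end, the one that is too tight: same outside, 56 mm diameter and 50 mm tall, 40 to 85 g, but its hole is only 16 mm. Origin at the centre of its lower end, z up along its axis; yaw does not matter. It stands on the bench at the start. A yellow tape roll (44 mm wide, 22 mm tall) may stand between the two cores; a grey plastic core further off is not part of the job.
- gauge: Gauge fixed to the bench: a blue square base plate 100 x 100 x 10 mm with an upright steel pin at its centre, 24 mm diameter, straight up to 55 mm above the bench, then tapering to a blunt 8 mm tip at 75 mm above the bench. Origin at the centre of the base's underside, at bench height on the pin's axis; z up, x and y along the plate's sides. A core that is fully home rests on the plate, its lower end 10 mm above the bench. It does not move.
- tray: Orange open reject tray fixed to the bench, empty: 160 mm (its x) by 180 mm (its y), 40 mm high, walls and floor 5 mm thick. Origin at the centre of its underside. It may be at the left or the right of the bench, the gauge on the other side; it does not move.
Not all that is in view belongs to the job. Leave any purple or turquoise look-alike of the core_narrow alone.

How it is judged (in metres and radians):
On the way:
1. the wide-holed core is around the pin, its lower end within 20 mm of the blue plate, while the fingers still hold it (horizontal distance between core_wide and gauge below 0.015 m and z of core_wide in the frame of gauge below 0.03 m and contact force between the fingers and core_wide above 0.5 N), for 0.1 s.
At the end, for the whole second after the job is handed in: The wide-holed core is around the pin: lower end within 6 mm of the blue plate, within 10 mm of the pin's axis and 10 degrees of upright. The narrow-holed core is in the orange tray, either way up or on its side, its lower end's centre under 60 mm above the bench. Both at rest (horizontal distance between core_wide and gauge below 0.01 m and z of core_wide in the frame of gauge below 0.016 m and angle between core_wide's own z axis and vertical below 0.17 rad and x of core_narrow in the frame of tray between -0.077 and 0.077 m and y of core_narrow in the frame of tray between -0.087 and 0.087 m and z of core_narrow in the frame of tray below 0.06 m and linear speed of each of core_wide, core_narrow below 0.03 m/s); the robot touches nothing.
It also fails if it takes over 54 s, if anything falls off the work surface, if the arm or the gripper's body presses on something with over 40 N, if the wrist force passes 120 N, or if a joint passes its speed limit or range.

## Robot

A 7-joint arm with a two-finger parallel gripper is mounted at the origin on the work surface. World frame = base frame: x ahead of the robot, y to its left, z up, the work surface at z = 0. Lengths are in mm, angles in rad, forces in N, time in s.
With the tool pointing down it reaches from about 400 to 850 mm from the base axis. Payload 4.4 kg.
Tool frame: the origin (TCP) lies at the centre of the arm's flange, where the gripper is bolted on; the fingertips stand ahead of it and the grasp point (between the pads) lies 180 mm ahead of it (env.tcp_to_tips is the x of the fingertips in the tool frame, in mm); x points along the fingers, y is the direction in which the jaws open and shut, and the axes are right-handed (so a half turn about x gives the same grasp; the last joint's range is limited). The gripper opens to 94 mm and grips with 3 to 60 N. Pads are 16 mm wide; open, the fingers measure 119 mm over their backs; the gripper's body (75 mm by 177 mm) begins 78 mm behind the grasp point.
Start: joints at [1.247, 0.628, 0.038, 1.517, -0.027, 0.996, -0.02], TCP at [165.741, -628.526, 404.678] pointing down, gripper open.
Joint ranges: [-3.06, 3.06], [-0.37, 2.12], [-1.25, 1.32], [0.18, 2.47], [-1.1, 4.24], [0.23, 1.98], [-2.94, 2.94]. Speed limits (rad/s): [2.57, 2.57, 3.14, 3.14, 3.14, 3.14, 3.14].

## Interface

Orientations are given as a unit quaternion [x, y, z, w].
In Python, from bench import env, eyes gives the robot as it stands. Calls block until the motion is done:
- env.movep(position, orientation): joint-space move of the TCP to a pose.
- env.line_to(position, rot=None, v=150, contact_N=None): straight line of the TCP; rot=None keeps the orientation; v is the mean speed in mm/s. With contact_N (N) it stops when the force on the tool has changed by that much, and returns True; else False.
- env.set_joints(angles): joint-space move.
- env.command_gripper(opening, f_grip=None): finger opening in mm; f_grip is the grip in N (None keeps the last); returns when the fingers have stopped.
- env.wait(seconds).
- env.solve_ik(position, orientation): joint angles nearest the present ones, or None.
- env.get_obs(): the state.
- eyes.camera(name): name is "scene" or "top" or "wrist"; returns (picture, depth): 480x640x3 uint8, blue, green, red; 480x640 float32, mm along the optical axis (not along the pixel's ray), 0 where there is no reading.
- eyes.camera_params(name): a dict with "K" (3x3 intrinsics, pixels), "pose" (4x4, takes a point from camera to world coordinates); the wrist camera has in their place "T_tool_cam" (4x4, takes a point from camera to tool coordinates, whose origin is the TCP and whose axes are the tool frame's). Camera axes: x right, y down, z forward; pixel columns grow to the right and rows downward; lengths in mm; the calibration is good to about 2 mm. The wrist camera is an equidistant fisheye: a pixel r from the principal point sees the ray r / f radians off the axis. A picture is of the moment at which its call begins: read the wrist's pose just before it. camera_params takes no time and is no camera call.
A pose or a line that the arm cannot do raises env.PlanningError and nothing moves.
- env.finish_job(): hands the job in, once; it reports no verdict.
The state is a dict: "clock": time; "qpos": joint angles; "dq": joint speeds; "joint_efforts": joint torques, N m; "ee_pos": TCP position; "orientation": TCP orientation; "ft_force": force on the tool from outside, world axes, zero at the start; "wrist_torque": the same for the moment, N m; "finger_gap": finger opening in mm.
Only numpy, scipy, OpenCV 4.12 (cv2) and the standard library are available. Lean on these libraries where they do the work, as an engineer would, in place of code of your own. Each camera call takes 0.05 s, during which the arm holds its last target.

## Working session

There is one attempt and no reset: what is moved stays moved. The work goes in short steps, each a Python script; the robot and the scene stay as the last script left them, time stands still between calls to the robot, and variables do not carry over. Pictures are saved under pics/ and viewed, and the job is handed in when it is done.

```bash
ls; mkdir -p pics
python3 - <<'E'
from bench import env, eyes
import cv2,numpy as np
for n in ["scene","top"]:
    im,d=eyes.camera(n); cv2.imwrite(f"pics/{n}0.png",im); np.save(f"pics/{n}0.npy",d)
    p=eyes.camera_params(n); print(n,np.round(p["K"],1).tolist(),np.round(p["pose"],3).tolist())
o=env.get_obs(); print(o["clock"],o["ee_pos"],o["orientation"],o["finger_gap"],env.tcp_to_tips)
E
```

```text
pics
scene [[486.7, 0.0, 319.6], [0.0, 486.7, 234.2], [0.0, 0.0, 1.0]] [[-0.317, 0.806, -0.5, 1047.523], [0.949, 0.264, -0.175, 192.031], [-0.009, -0.53, -0.848, 906.992], [0.0, 0.0, 0.0, 1.0]]
top [[540.3, 0.0, 329.6], [0.0, 540.3, 243.9], [0.0, 0.0, 1.0]] [[-0.012, -0.997, 0.075, 480.597], [-1.0, 0.012, -0.002, -3.925], [0.001, -0.075, -0.997, 1095.739], [0.0, 0.0, 0.0, 1.0]]
0.1 [ 165.66331583 -628.27185383  403.84358801] [-0.70115623 -0.09148962  0.70132564 -0.09028805] 93.70188585776367 199.2
```

View pics/scene0.png

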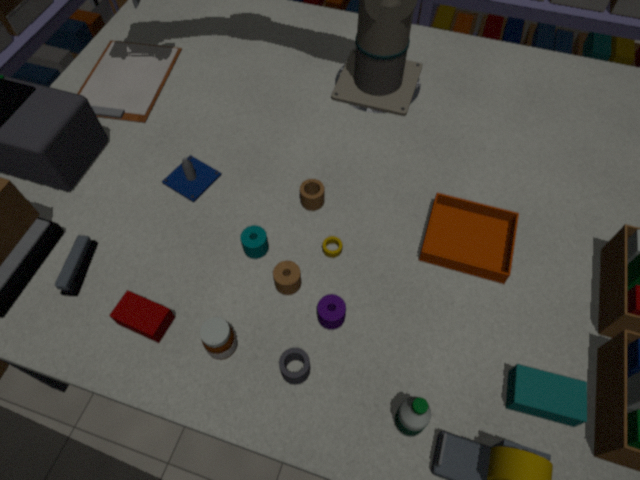

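View pics/top0.png

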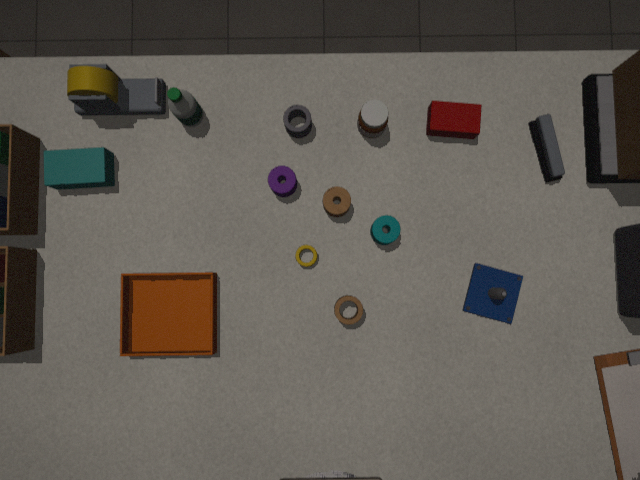

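The top view shows two brown cores. The one at (349,310) has a large hole, so it should be core_wide. The one at (337,201) has a small hole, so it should be core_narrow. Purple (283,181) and teal (386,230) are look-alikes, yellow tape is at (307,256), and the grey core is at (297,121). The gauge is at (493,293) and the tray at (168,314). Next I'll take enlarged crops and measure.

```bash
cat > h.py <<'E'
import cv2,numpy as np
from bench import env, eyes
def cloud(n,d):
    p=eyes.camera_params(n);K=p["K"];T=np.array(p["pose"])
    v,u=np.mgrid[:480,:640]
    P=np.stack([(u-K[0][2])/K[0][0]*d,(v-K[1][2])/K[1][1]*d,d,np.ones_like(d)],-1)
    return (P@T.T)[...,:3]
E
python3 - <<'E'
from h import *
im=cv2.imread("pics/top0.png"); d=np.load("pics/top0.npy")
s=cv2.imread("pics/scene0.png"); ds=np.load("pics/scene0.npy")
a=cv2.resize(im[150:350,260:540],None,fx=2.8,fy=2.8,interpolation=cv2.INTER_CUBIC)
cv2.imwrite("pics/crop0.png",np.clip(a*1.6,0,255).astype(np.uint8))
for n,I,D,rois in [("top",im,d,{"wide":(325,285,375,335),"narrow":(312,178,362,224),"gauge":(455,255,530,330),"tray":(110,262,225,365),"yellow":(290,240,325,272)}),
                   ("scene",s,ds,{"wide":(292,172,332,214),"narrow":(266,255,308,298),"gauge":(155,150,228,205),"tray":(410,185,525,285)})]:
    C=cloud(n,D); hsv=cv2.cvtColor(I,cv2.COLOR_BGR2HSV)
    bz=C[...,2][200:400:5,230:330:5]; print(n,"bench z med",np.median(bz))
    for k,(u0,v0,u1,v1) in rois.items():
        P=C[v0:v1,u0:u1].reshape(-1,3); H=hsv[v0:v1,u0:u1].reshape(-1,3)
        ok=D[v0:v1,u0:u1].reshape(-1)>0
        if k in("wide","narrow"): m=ok&(P[:,2]>42)&(P[:,2]<60)
        elif k=="gauge": m=ok&(H[:,0]>100)&(H[:,0]<125)&(H[:,1]>150)
        elif k=="tray": m=ok&(P[:,2]>32)&(P[:,2]<48)
        else: m=ok&(P[:,2]>14)
        Q=P[m]; r=cv2.minAreaRect(Q[:,:2].astype(np.float32))
        c,rad=cv2.minEnclosingCircle(Q[:,:2].astype(np.float32))
        print(k,m.sum(),"med",np.round(np.median(Q,0),1),"rect",np.round(r[0],1),np.round(r[1],1),round(r[2],1),"circ",np.round(c,1),round(rad,1),"z",np.percentile(Q[:,2],[5,95]).round(1))
        if k=="gauge":
            q=P[ok&(P[:,2]>35)]; print(" pin",len(q),q.mean(0).round(1)); 
            for lo,hi in((20,50),(50,65),(65,80)):
                q=P[ok&(P[:,2]>lo)&(P[:,2]<hi)]; print("  ",lo,len(q),q.mean(0).round(1), q.min(0).round(1),q.max(0).round(1))
E
```

```text
top bench z med 0.13545538543473867
wide 392 med [432.5 -39.8  49.6] rect [432.8 -39.7] [54.1 53.8] 89.4 circ [432.5 -39.8] 27.7 z [46.2 53.1]
narrow 585 med [645.  -19.7  49.9] rect [645.3 -20.3] [52.9 54.6] 89.2 circ [645.7 -19.8] 28.0 z [46.3 53.2]
gauge 1953 med [ 459.5 -327.6   10. ] rect [ 459.2 -331.2] [99.3 97.4] 73.7 circ [ 458.4 -332. ] 67.5 z [ 6.7 13.4]
 pin 157 [ 460.9 -327.2   59.7]
   20 52 [ 461.2 -322.3   35.9] [ 449.7 -328.3   20.7] [ 471.5 -318.7   49.4]
   50 73 [ 461.  -327.4   58.7] [ 450.4 -343.6   50.5] [ 471.5 -320.    64.7]
   65 54 [ 460.8 -329.6   70.9] [ 454.4 -337.2   65.1] [ 467.8 -320.5   77.7]
tray 1100 med [424.1 309.9  39.2] rect [428.4 313.7] [182.3 160.6] 89.8 circ [428.7 312.4] 118.7 z [33.6 42.8]
yellow 230 med [539.7  41.6  21.6] rect [539.5  41.5] [42.1 42.2] 43.9 circ [540.1  41.8] 21.9 z [18.3 24.5]
scene bench z med -1.036205687311849
wide 292 med [435.9 -38.9  48.3] rect [433.5 -39.7] [55.6 55.1] 1.6 circ [434.4 -40.8] 29.7 z [43.6 51.4]
narrow 543 med [648.4 -19.1  48.7] rect [646.8 -19.1] [54.8 53.7] 21.5 circ [646.6 -19.8] 28.8 z [44.9 51.1]
gauge 1061 med [ 471.7 -321.     9. ] rect [ 462.  -329.7] [98.8 96.9] 73.5 circ [ 463.4 -330. ] 65.7 z [ 6.1 11.6]
 pin 143 [ 466.2 -327.    55.7]
   20 94 [ 467.7 -326.1   34.7] [ 452.9 -339.8   20.1] [ 474.4 -318.8   49.7]
   50 62 [ 466.4 -326.8   57.8] [ 450.6 -338.7   50.2] [ 474.  -318.7   64.8]
   65 34 [ 463.3 -328.8   70.2] [ 458.4 -336.1   65.1] [ 469.3 -322.1   75.1]
tray 927 med [440.6 322.   37.6] rect [429.4 313.5] [180.5 164.1] 89.9 circ [429.5 313.9] 120.3 z [32.8 40.6]
```

View pics/crop0.png

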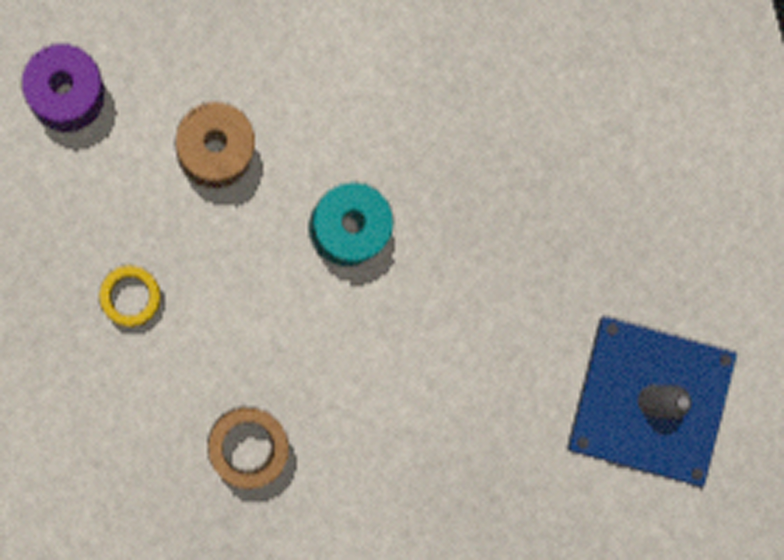

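The crop confirms it: the brown core at (248,447) has a large hole and is core_wide, and the brown core at (215,143) has a small hole and is core_narrow. The jaws will open roughly along world x, clear of the purple and teal neighbours. I'll check IK first.

```bash
cat >> h.py <<'E'
from scipy.spatial.transform import Rotation as R
def down(a):
    x=np.array([0,0,-1.]); y=np.array([np.cos(a),np.sin(a),0]); z=np.cross(x,y)
    return R.from_matrix(np.stack([x,y,z],1)).as_quat()
WIDE=(432.9,-39.9); NAR=(645.6,-19.8); G=(460.3,-330.4); TR=(428.9,313.6)
E
python3 - <<'E'
from h import *
o=env.get_obs(); print(R.from_quat(o["orientation"]).as_matrix().round(2).tolist())
for n,p,z in [("wide",WIDE,210),("wideup",WIDE,330),("g",G,220),("gup",G,320),("nar",NAR,210),("tr",TR,217)]:
    for a in np.deg2rad([-30,0,30,60,90,150,180,210,240,-90]):
        q=env.solve_ik([p[0],p[1],z],down(a)); print(n,round(np.degrees(a)),None if q is None else np.round(q,2).tolist())
E
```

```text
[[-0.0, 0.25, -0.97], [0.0, -0.97, -0.25], [-1.0, -0.0, 0.0]]
wide -30 [0.26, 0.72, -0.33, 2.24, 0.83, 0.3, -1.33]
wide 0 [0.26, 0.72, -0.33, 2.24, 0.83, 0.3, -0.8]
wide 30 [0.26, 0.72, -0.33, 2.24, 0.83, 0.3, -0.28]
wide 60 [0.2, 0.71, -0.25, 2.24, 0.69, 0.26, 0.38]
wide 90 [0.31, 0.74, -0.42, 2.24, 0.94, 0.34, 0.66]
wide 150 [-0.25, 0.75, 0.41, 2.26, -1.02, 0.33, -2.61]
wide 180 [-0.28, 0.76, 0.45, 2.26, -1.07, 0.35, -2.03]
wide 210 [-0.13, 0.72, 0.24, 2.25, -0.72, 0.24, -1.87]
wide 240 [-0.24, 0.75, 0.4, 2.26, -1.0, 0.32, -1.06]
wide -90 [-0.24, 0.75, 0.4, 2.26, -1.0, 0.32, -0.53]
wideup -30 [0.18, 0.46, -0.21, 2.17, 0.18, 0.53, -0.69]
wideup 0 [0.27, 0.47, -0.33, 2.16, 0.29, 0.55, -0.28]
wideup 30 [0.35, 0.48, -0.45, 2.16, 0.39, 0.57, 0.14]
wideup 60 [0.44, 0.5, -0.57, 2.16, 0.48, 0.6, 0.56]
wideup 90 [0.51, 0.53, -0.68, 2.16, 0.57, 0.64, 1.0]
wideup 150 [0.73, 0.66, -1.06, 2.15, 0.83, 0.82, 1.75]
wideup 180 [-0.31, 0.5, 0.48, 2.18, -0.43, 0.56, -2.65]
wideup 210 [-0.2, 0.47, 0.31, 2.18, -0.28, 0.53, -2.29]
wideup 240 [-0.1, 0.46, 0.18, 2.17, -0.16, 0.52, -1.9]
wideup -90 [-0.01,
[... 1380 characters left out ...]
53, 1.67, -0.66, 0.72, -2.59]
nar 210 [-0.24, 0.91, 0.4, 1.67, -0.52, 0.67, -2.19]
nar 240 [-0.17, 0.88, 0.26, 1.67, -0.35, 0.64, -1.81]
nar -90 [-0.09, 0.87, 0.13, 1.67, -0.17, 0.62, -1.43]
tr -30 [-0.88, 0.78, 0.3, 2.0, -0.5, 0.44, -0.73]
tr 0 [-0.81, 0.76, 0.19, 1.99, -0.32, 0.42, -0.38]
tr 30 [-0.75, 0.75, 0.09, 1.99, -0.16, 0.4, -0.0]
tr 60 [-0.66, 0.75, -0.03, 1.99, 0.06, 0.4, 0.3]
tr 90 [-0.54, 0.76, -0.21, 1.99, 0.35, 0.43, 0.55]
tr 150 [-0.06, 1.02, -1.06, 1.97, 1.16, 0.94, 0.87]
tr 180 [-1.12, 0.89, 0.71, 2.0, -0.99, 0.65, -2.88]
tr 210 [-1.13, 0.89, 0.73, 2.0, -1.01, 0.66, -2.34]
tr 240 [-1.09, 0.87, 0.66, 2.0, -0.95, 0.61, -1.87]
tr -90 [-0.95, 0.8, 0.42, 2.0, -0.68, 0.49, -1.61]
```

Run:
```python
from h import *
q=down(np.deg2rad(-30))
env.movep([*WIDE,310],q)
env.line_to([*WIDE,212],v=120,contact_N=8)
o=env.get_obs(); print(o["clock"],o["ee_pos"].round(1) if hasattr(o["ee_pos"],'round') else o["ee_pos"],o["finger_gap"])
env.command_gripper(40,f_grip=15)
o=env.get_obs(); print(o["clock"],o["finger_gap"],o["ft_force"])
env.line_to([*WIDE,320],v=120)
o=env.get_obs(); print(o["clock"],o["ee_pos"],o["finger_gap"],o["ft_force"])
env.movep([*G,320],q)
o=env.get_obs(); print(o["clock"],o["ee_pos"],o["finger_gap"],o["ft_force"])
for n in("top","scene","wrist"):
    im,d=eyes.camera(n); cv2.imwrite(f"pics/{n}1.png",im); np.save(f"pics/{n}1.npy",d)
a=cv2.imread("pics/top1.png")[200:380,380:620];b=cv2.imread("pics/scene1.png")[80:260,110:350]
cv2.imwrite("pics/c1.png",np.clip(1.6*cv2.resize(np.vstack([a,b]),None,fx=1.6,fy=1.6,interpolation=2),0,255))
```

```text
Traceback (most recent call last):
bench.PlanningError: the arm cannot follow that straight line within its joint ranges
```

Run:
```python
from h import *
o=env.get_obs(); print(o["clock"],np.round(o["qpos"],2))
q=down(np.deg2rad(80))
env.movep([*WIDE,300],q)
o=env.get_obs(); print(o["clock"],np.round(o["qpos"],2))
try:
    print(env.line_to([*WIDE,212],v=120,contact_N=8))
except env.PlanningError as e: print(e, env.solve_ik([*WIDE,212],q))
o=env.get_obs(); print(o["clock"],o["ee_pos"],np.round(o["qpos"],2))
```

```text
2.425 [ 0.15  0.5  -0.17  2.19  0.18  0.47 -0.69]
3.6583 [ 0.53  0.6  -0.72  2.18  0.72  0.61  0.67]
False
4.5417 [433.03888146 -39.71254023 212.28314082] [ 0.35  0.74 -0.48  2.24  0.99  0.38  0.43]
```

Run:
```python
from h import *
q=down(np.deg2rad(80))
env.command_gripper(40,f_grip=15)
o=env.get_obs(); print(o["clock"],o["ee_pos"],o["finger_gap"],o["ft_force"])
env.line_to([*WIDE,310],v=120)
o=env.get_obs(); print(o["clock"],o["ee_pos"],o["finger_gap"],o["ft_force"])
env.movep([*G,310],q)
o=env.get_obs(); print(o["clock"],o["ee_pos"],o["finger_gap"],o["ft_force"])
for n in("top","scene","wrist"):
    im,d=eyes.camera(n); cv2.imwrite(f"pics/{n}1.png",im); np.save(f"pics/{n}1.npy",d)
a=cv2.imread("pics/top1.png")[200:380,380:620];b=cv2.imread("pics/scene1.png")[80:260,110:350]
cv2.imwrite("pics/c1.png",np.clip(1.6*cv2.resize(np.vstack([a,b]),None,fx=1.6,fy=1.6,interpolation=2),0,255))
```

```text
5.2167 [432.95598023 -39.94169499 212.10186804] 56.27134858649419 [-0.16578331 -0.06342759  1.85685514]
6.1833 [432.61495048 -40.04460901 309.48580286] 56.504128484991156 [-0.08861383  0.91668753 -1.00445141]
7.3083 [ 460.77780178 -328.52651369  309.90562197] 56.16876437282084 [ 0.27325627  0.64421167 -0.84683792][ WARN:0@7.995] global loadsave.cpp:1063 imwrite_ Unsupported depth image for selected encoder is fallbacked to CV_8U.
```

View pics/c1.png

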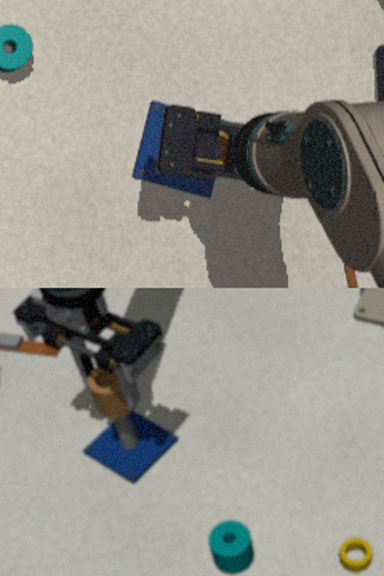

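View pics/wrist1.png

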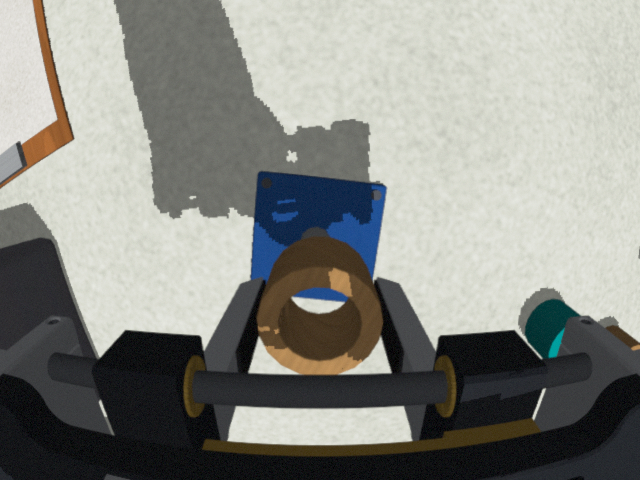

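The scene crop shows the core held upright in the fingers, above the pin. I'll lower it with contact guarding.

Run:
```python
from h import *
q=down(np.deg2rad(80))
def st(t):
    o=env.get_obs(); print(t,round(o["clock"],2),np.round(o["ee_pos"],1),round(o["finger_gap"],1),np.round(o["ft_force"],2),np.round(o["wrist_torque"],2))
env.line_to([*G,292],v=60); env.wait(.3); st("above")
c=env.line_to([*G,245],v=60,contact_N=6); st(c)
if not c:
    c=env.line_to([*G,218],v=35,contact_N=6); st(c)
im,d=eyes.camera("scene"); np.save("pics/scene2.npy",d); cv2.imwrite("pics/scene2.png",im)
cv2.imwrite("pics/c2.png",np.clip(1.6*cv2.resize(im[80:260,110:350],None,fx=3,fy=3,interpolation=2).astype(float),0,255).astype(np.uint8))
```

```text
above 8.21 [ 460.4 -330.5  292.2] 56.2 [ 0.7  -0.37 -0.88] [ 0.04 -0.1  -0.01]
False 9.14 [ 460.5 -330.4  245.2] 56.3 [ 0.51 -0.89  0.18] [ 0.01 -0.18 -0.05]
True 9.78 [ 460.2 -330.4  221.4] 56.6 [ 0.24 -0.17  3.77] [-0.1  -0.21  0.01]
```

View pics/c2.png

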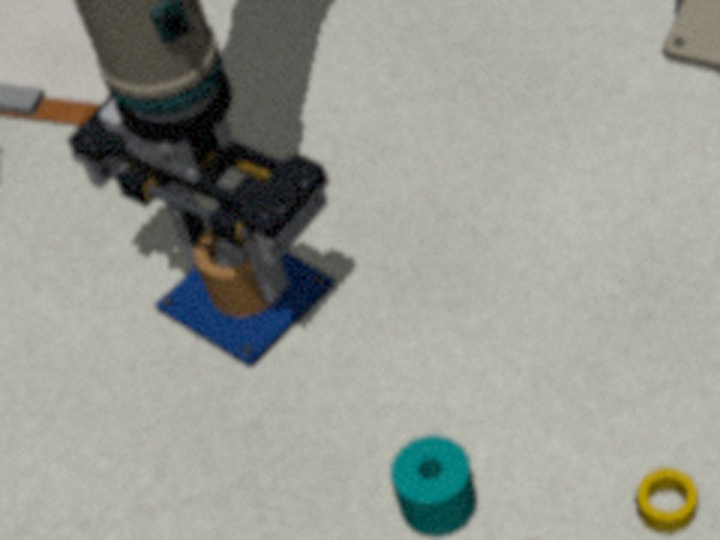

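The core is seated on the blue plate, around the pin: contact came at TCP z of 221.4 mm, and 222 was expected. I'll release it, retreat and then check.

Run:
```python
from h import *
def st(t):
    o=env.get_obs(); print(t,round(o["clock"],2),np.round(o["ee_pos"],1),round(o["finger_gap"],1),np.round(o["ft_force"],2),np.round(o["qpos"],2))
env.wait(.3); st("pre")
env.command_gripper(94); st("open")
env.line_to([*G,320],v=150); st("up")
q=down(np.deg2rad(-24))
env.movep([*NAR,310],q); st("nar")
for n in("top","scene"):
    im,d=eyes.camera(n); np.save(f"pics/{n}3.npy",d); cv2.imwrite(f"pics/{n}3.png",im)
    C=cloud(n,d); m=(d>0)&(abs(C[...,0]-G[0])<40)&(abs(C[...,1]-G[1])<40)&(C[...,2]>50)&(C[...,2]<66)
    Q=C[m]; r=np.hypot(Q[:,0]-G[0],Q[:,1]-G[1]); Q=Q[r>15]
    print(n,len(Q),cv2.minEnclosingCircle(Q[:,:2].astype(np.float32)),np.percentile(Q[:,2],[5,50,95]))
im=cv2.imread("pics/top3.png")[240:350,430:560]; b=cv2.imread("pics/scene3.png")[120:230,140:270]
cv2.imwrite("pics/c3.png",np.clip(1.5*cv2.resize(np.hstack([im,b]),None,fx=3,fy=3,interpolation=2).astype(float),0,255).astype(np.uint8))
```

```text
pre 10.13 [ 459.9 -330.4  221.4] 56.2 [0.49 0.1  1.75] [ 0.99  0.87 -0.67  1.88  0.82  0.7   1.22]
open 10.88 [ 459.8 -330.4  221.5] 94.1 [-0.07  0.33  0.45] [ 0.99  0.87 -0.67  1.88  0.82  0.7   1.22]
up 11.69 [ 459.8 -330.4  319.4] 93.8 [-0.2   0.33 -0.65] [ 1.06  0.74 -0.79  1.82  0.67  0.87  1.34]
nar 13.42 [645.3 -20.8 309.5] 93.6 [ 0.33  0.26 -0.32] [ 0.14  0.74 -0.26  1.61  0.24  0.82 -0.64]
top 448 ((459.0337219238281, -330.2164001464844), 28.20724868774414) [52.9295305  59.38509835 62.91547883]
scene 294 ((460.9717712402344, -330.09515380859375), 28.94639778137207) [51.40277159 58.19106625 61.23046143]
```

View pics/c3.png

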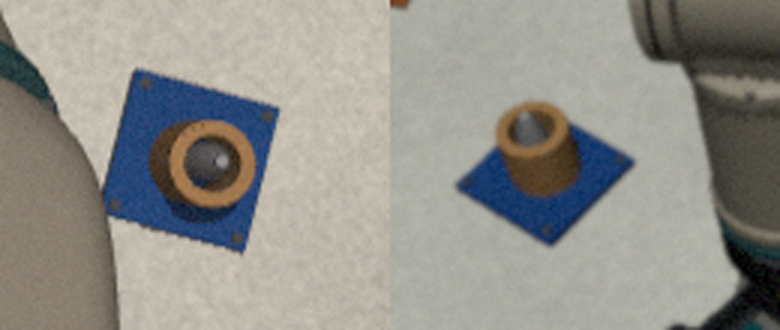

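The wide core is upright around the pin, with its top at about 59.4 mm (60 means fully home) and centred to within 1.5 mm. Next is the narrow core.

Run:
```python
from h import *
def st(t):
    o=env.get_obs(); print(t,round(o["clock"],2),np.round(o["ee_pos"],1),round(o["finger_gap"],1),np.round(o["ft_force"],2),np.round(o["qpos"],2))
env.line_to([*NAR,290],v=100)
c=env.line_to([*NAR,212],v=110,contact_N=8); st(c)
if not c:
    env.command_gripper(40,f_grip=15); st("grip")
    env.line_to([*NAR,330],v=120); st("up")
    im,d=eyes.camera("scene"); cv2.imwrite("pics/scene4.png",im)
    cv2.imwrite("pics/c4.png",np.clip(1.5*cv2.resize(im[130:360,180:400],None,fx=2.5,fy=2.5,interpolation=2).astype(float),0,255).astype(np.uint8))
```

```text
False 14.72 [646.  -19.7 212.6] 94.0 [-0.7  -0.55 -0.51] [ 0.12  0.87 -0.22  1.66  0.28  0.64 -0.67]
grip 15.39 [645.6 -19.8 212.2] 56.8 [-0.31 -0.42  0.97] [ 0.12  0.87 -0.22  1.66  0.28  0.64 -0.67]
up 16.52 [645.2 -19.9 329.1] 56.7 [-0.16 -0.39 -1.16] [ 0.14  0.72 -0.27  1.6   0.23  0.86 -0.63]
```

View pics/c4.png

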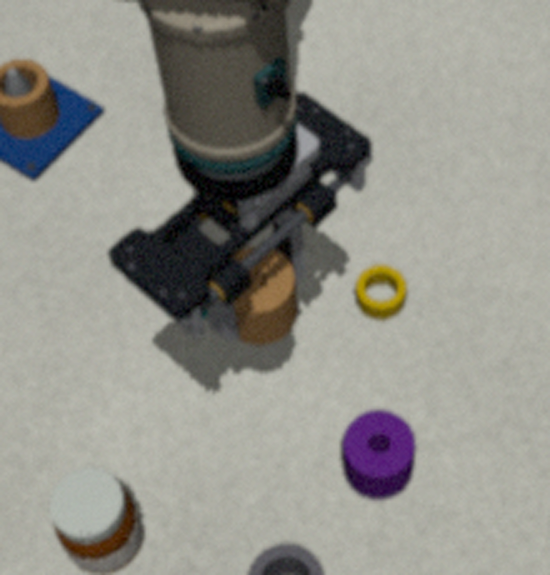

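The narrow core is held and lifted. I'll take it to the tray.

Run:
```python
from h import *
def st(t):
    o=env.get_obs(); print(t,round(o["clock"],2),np.round(o["ee_pos"],1),round(o["finger_gap"],1),np.round(o["ft_force"],2),np.round(o["qpos"],2))
q=down(np.deg2rad(0))
env.movep([*TR,330],q); st("tray")
c=env.line_to([*TR,250],v=120,contact_N=8); st(c)
c=env.line_to([*TR,215],v=50,contact_N=6); st(c)
env.wait(.2)
env.command_gripper(94); st("open")
env.line_to([*TR,330],v=150); st("up")
env.movep([430,140,400],q); env.wait(.5)
for n in("top","scene"):
    im,d=eyes.camera(n); np.save(f"pics/{n}5.npy",d); cv2.imwrite(f"pics/{n}5.png",im)
    C=cloud(n,d)
    for nm,P,lo,hi in(("wide",G,50,66),("narrow",TR,45,62)):
        m=(d>0)&(abs(C[...,0]-P[0])<45)&(abs(C[...,1]-P[1])<45)&(C[...,2]>lo)&(C[...,2]<hi)
        Q=C[m]
        if len(Q): print(n,nm,len(Q),cv2.minEnclosingCircle(Q[:,:2].astype(np.float32)),np.percentile(Q[:,2],[5,50,95]))
st("end")
```

```text
tray 18.05 [430.1 312.5 329.9] 56.7 [-0.12 -0.81 -1.14] [-0.45  0.58 -0.35  1.92  0.3   0.69 -0.98]
False 18.87 [429.2 313.7 250.4] 56.6 [ 0.25 -0.34 -0.56] [-0.5   0.7  -0.28  1.97  0.37  0.51 -1.04]
True 19.51 [428.7 313.5 216.3] 57.2 [1.29 1.66 1.29] [-0.52  0.76 -0.24  1.99  0.4   0.44 -1.06]
open 20.45 [428.5 313.2 216.6] 93.7 [-0.28 -0.12 -0.16] [-0.52  0.76 -0.24  1.99  0.4   0.44 -1.06]
up 21.36 [428.6 313.3 329.4] 93.8 [ 0.13 -0.4  -0.35] [-0.45  0.58 -0.35  1.92  0.3   0.7  -0.98]
top wide 525 ((457.60589599609375, -330.50927734375), 28.833528518676758) [52.94711349 59.48877728 63.42432962]
top narrow 8 ((449.9836730957031, 325.8392639160156), 8.115602493286133) [52.32990356 53.8800857  57.43563428]
scene wide 359 ((459.5929870605469, -329.2807922363281), 29.783132553100586) [51.84932958 58.21410438 62.49308279]
scene narrow 493 ((428.8040771484375, 311.95196533203125), 30.227445602416992) [47.6409908  53.11019645 55.99817021]
end 22.73 [430.  140.1 400. ] 94.3 [-0.73  0.06 -0.26] [-0.06  0.38 -0.43  2.04  0.23  0.76 -0.62]
```

View pics/scene5.png

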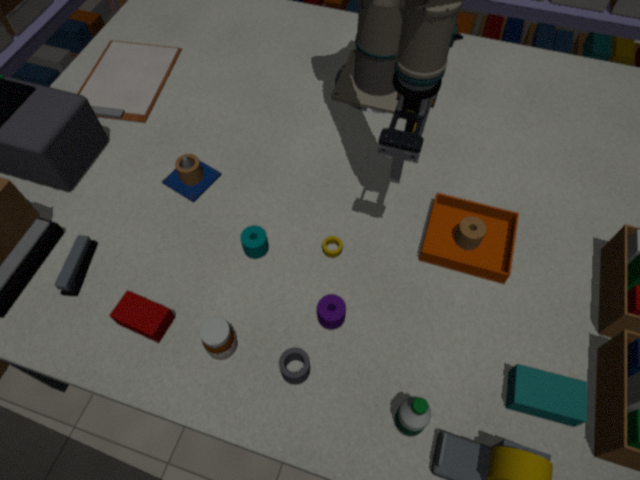

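View pics/top5.png

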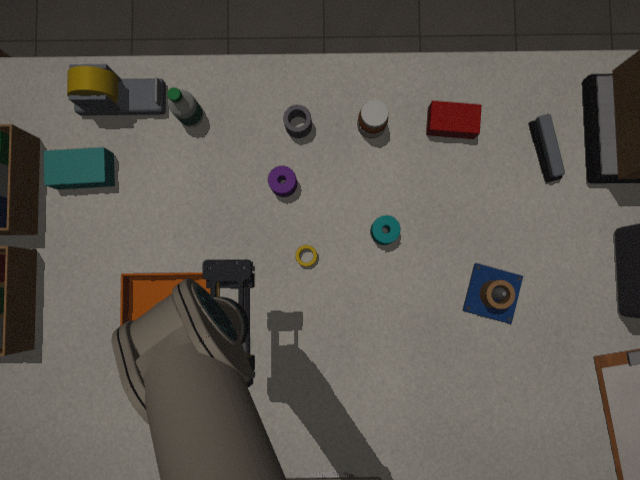

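The scene view shows the wide core on the pin at (189,170) and the narrow core standing upright in the tray at (470,232). The gripper is clear of everything and nothing else has moved.

```bash
python3 -c "
from bench import env
env.finish_job(); print(env.get_obs()['clock'])"
```

```text
the job is handed in; nothing more can be done
the job is handed in; nothing more can be done
```

I put the wide-holed core on the gauge pin and the narrow-holed core in the orange tray, then handed the job in at about 23 s of the 54 s allowed. No verdict was reported.

- **Wide core:** I held it all the way down the pin and let go only after it touched the blue plate. The last images show it upright around the pin, with its top at about 58–59 mm (60 mm is fully home). Its centre is within about 3 mm of the pin's axis by the two cameras.
- **Narrow core:** it stands upright near the middle of the tray, about 2 mm from the tray's centre by the scene camera. The arm blocked the top camera's view of the tray in the last picture, so only the scene camera confirms this.
- **Other objects:** the purple and turquoise look-alikes, the yellow tape roll and the grey core were not touched. The gripper was open and clear of everything at the end.
- **One failure on the way:** the planner rejected the first straight descent to the wide core because of a joint limit. Nothing moved, and turning the wrist to another angle solved it.

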